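# Shut the dust filter hatch and screw it down

## Robot

A 6-joint arm with a two-finger parallel gripper is mounted at the origin on the work surface. World frame = base frame: x ahead of the robot, y to its left, z up, the work surface at z = 0. Lengths are in m, angles in rad, forces in N, time in s.
With the tool pointing down it reaches from about 0.35 to 0.875 m from the base axis. Payload 4.2 kg.
Tool frame: the origin (TCP) lies midway between the tips of the shut fingers; the grasp point (between the pads) lies 19 mm behind it; z points along the fingers, y is the line along which they close (so a half turn about z gives the same grasp; the last joint's range is limited). The gripper opens to 85 mm and grips with 20 to 120 N. Pads are 22 mm wide; open, the fingers measure 114 mm over their backs; the gripper's body (76 mm by 85 mm) begins 54 mm behind the grasp point. The pads swing forward as they close: fully open they stand 13 mm farther back than shut.
Start: joints at [1.394, 0.385, 0.008, 0, -1.194, -0.259], TCP at [0.264, 0.567, 0.231] pointing down, gripper open.
Joint ranges: [-3.14, 3.14], [-1.21, 2.06], [-1.07, 1.41], [-3.16, 2.05], [-2.99, -0.16], [-3.1, 3.1]. Speed limits (rad/s): [2.79, 2.79, 3.14, 3.14, 3.14, 3.14].

## Interface

Orientations are given as a unit quaternion [x, y, z, w].
In Python, from cell import bot gives the robot as it stands. The module is installed in compiled form; this text tells all that it offers.
- The arm moves only by the tool step_arm, never from a script. Its argument "commands" is a list that holds one entry, the list of rows, each a list of 5 numbers: the shift along the world's x, y, z normalised to -1 to 1, where 1 is 60 cm, then the turn about the world's z normalised to -1 to 1, where 1 is 180 degrees, then the opening, from 0 (shut) to 1 (fully open). A call has 1 to 10 rows; each row is the pose to reach, as a shift and turn from the pose commanded when the call began, turning the shorter way round; what a row does not reach only later rows make up. A row lasts 1/8 s, in which the tool goes at most 62.5 mm and 10.7 degrees, less where a joint would pass 70% of its speed; a pose out of reach is approached as far as the arm can. A call with a number of a shift or a turn outside -1 to 1 is refused whole. A call with a gripper value outside its range is refused whole. The fingers move at their own pace and stop on an object; the grip force is fixed at half the most. Time passes only in rows, so rows that repeat a pose let the fingers close. It gives the time, the measured TCP pose, the force, the opening and the grip force at its end, in the units of the state.
- bot.read_state(): the state, without advancing time (a new reading comes with each control period).
- bot.read_camera(name): name is "scene" or "top" or "wrist"; returns the picture (480x640x3 uint8, red, green, blue); there is no depth.
- bot.camera_info(name): a dict with "intrinsics" (3x3 intrinsics, pixels), "extrinsics" (4x4, takes a point from camera to world coordinates); the wrist camera has in their place "mount" (4x4, takes a point from camera to tool coordinates, whose origin is the TCP and whose axes are the flange's). Camera axes: x right, y down, z forward; pixel columns grow to the right and rows downward; lengths in m; the calibration is good to about 2 mm. The wrist camera is an equidistant fisheye: a pixel r from the principal point sees the ray r / f radians off the axis. A picture is of the moment at which its call begins: read the wrist's pose just before it. camera_info takes no time and is no camera call.
- bot.sign_off(): hands the job in; it is judged then, once.
The state is a dict: "t": time; "joint_pos": joint angles; "qd": joint speeds; "joint_torque": joint torques, N m; "eef_pos": TCP position; "tcp_rot": TCP orientation; "contact_force": force on the tool from outside, world axes, zero at the start; "ft_torque": the same for the moment, N m; "grip_width": opening from 0.0 (shut) to 1.0 (fully open); "grip_force": force on a finger pad.
Only numpy, scipy, OpenCV 4.12 (cv2) and the standard library are available. Lean on these libraries where they do the work, as an engineer would, in place of code of your own. Each camera call takes 0.05 s, during which the arm holds its last target. There are 200 camera calls.

## Task

Gently swing the raised hatch of the grey dust filter box shut, then turn its three captive wing knobs clockwise to their end stops: the middle knob first, fully home, then the two outer ones in either order. Leave the jar, tools and other loose things where they are, and leave the hatch fully shut.

Things in the scene. Friction and masses are not known exactly. Their poses are not given: they have to be found in the camera images.
- filter_box: grey dust filter box fixed to the bench, 280 deep (x) by 320 wide (y). Origin: centre of its underside; x to its back, z up. Front wall (x = -140) is 80 high; from there the open face rises at 28 degrees to x = +40, height 176, where the hatch hinge is; behind is a flat top 176 high. A duct stub 70 across leaves the back.
- hatch (a joint): aluminium hatch plate, 204 along the slope, 300 wide, 4 thick, hinged at its upper rear edge. 0 = shut on the box (face falls 28 degrees to the front), grows as the front edge swings up; starts 0.6 to 1.0 rad. Stiff hinge (1.2 N m friction): stays where left; a few newtons down on the front lip shut it.
- hatch_lip (a point): point on the upper face of the lip, a flat 70 mm wide tab that sticks out 24 mm beyond the middle of the hatch's front edge: 12 mm inside the tab's free end, 216 mm from the hinge line. Axes: z away from the hatch face, x up the hatch towards the hinge, y along the hinge. Moves with the hatch.
- hatch_hinge (a point): middle of the hatch's hinge line, level with the hatch's upper face; y is the hinge axis (turning about +y opens). Axes turn with the hatch as for hatch_lip.
- knob_left (a joint): black wing knob, captive bolt in the hatch, outer, 95 mm from the middle one on the +y side of the box. 0 = loose, 1.6 = hard end stop (home); grows clockwise seen looking down on the hatch face. Starts 0.2 to 0.75; 0.08 N m friction, stays where left, does not move along its axis. At the stop its bar lies straight up and down the slope.
- knob_middle (a joint): black wing knob, captive bolt in the hatch, middle of the row, 40 mm up from the hatch's front edge. 0 = loose, 1.6 = hard end stop (home); grows clockwise seen looking down on the hatch face. Starts 0.2 to 0.75; 0.08 N m friction, stays where left, does not move along its axis. At the stop its bar lies straight up and down the slope.
- knob_right (a joint): black wing knob, captive bolt in the hatch, outer, 95 mm from the middle one on the -y side of the box. 0 = loose, 1.6 = hard end stop (home); grows clockwise seen looking down on the hatch face. Starts 0.2 to 0.75; 0.08 N m friction, stays where left, does not move along its axis. At the stop its bar lies straight up and down the slope.
- grip_left (a point): centre of the left knob's grip bar: 44 long (x of this point), 13 wide (y; pinch across), 28 tall; z is the turning axis, square to the hatch face, away from it. 14 mm below the bar's top, 30 mm above the face. Under the bar: neck 22 across, collar 30 across, 8 high. Turns with the knob.
- grip_middle (a point): centre of the middle knob's grip bar: 44 long (x of this point), 13 wide (y; pinch across), 28 tall; z is the turning axis, square to the hatch face, away from it. 14 mm below the bar's top, 30 mm above the face. Under the bar: neck 22 across, collar 30 across, 8 high. Turns with the knob.
- grip_right (a point): centre of the right knob's grip bar: 44 long (x of this point), 13 wide (y; pinch across), 28 tall; z is the turning axis, square to the hatch face, away from it. 14 mm below the bar's top, 30 mm above the face. Under the bar: neck 22 across, collar 30 across, 8 high. Turns with the knob.
- jar: loose jar, 56 across, 75 high, beside the box. Origin at its underside. Not to be disturbed.
- bench_block: loose steel block 70 x 70 x 25, beside the box. Origin at its underside. Not to be disturbed.
- tin: loose small tin, 60 across, 35 high, standing on the flat top of the box behind the hatch. Origin at its underside. Not to be disturbed.
- screwdriver: loose screwdriver lying in front of the box. Not to be disturbed.
- hammer: loose hammer lying at one side of the bench. Not to be disturbed.
- cup: loose white cup, 72 across, 80 high, at the side of the bench. Origin at its underside. Not to be disturbed.
- mandrel_base: loose turned wooden stand, 64 across, 100 high, at the side of the bench. Origin at its underside. Not to be disturbed.

How it is judged:
On the way, in this order (a step that is already met when the one before it is completed fails the run):
1. the hatch is shut (within 0.04 rad), all knobs still short of home (value of joint hatch below 0.04 rad and value of joint each of knob_left, knob_middle, knob_right below 1.2 rad), for 0.2 s.
2. the middle knob is home (within 0.08 rad of its stop) with the hatch shut and the outer knobs still well short of home (0.4 rad or more) (value of joint hatch below 0.04 rad and value of joint knob_middle above 1.52 rad and value of joint each of knob_left, knob_right below 1.2 rad), for 0.2 s.
3. all three knobs are home with the hatch shut (value of joint hatch below 0.04 rad and value of joint each of knob_left, knob_middle, knob_right above 1.52 rad), for 0.2 s.
At the end, for the whole second after the job is handed in: The hatch is shut (within 0.04 rad), all three knobs are within 0.08 rad of their end stops, and every loose bystander is within 30 mm of where it began (all of step 3 and distance of each of jar, bench_block, tin, screwdriver, hammer, cup, mandrel_base from where it was at the start of the episode below 0.03 m); the robot touches nothing.
It fails at once if the hatch is slammed (closing faster than 2.5 rad/s) (velocity of joint hatch below -2.5 rad/s).
It fails at once if a loose bystander is shifted by more than 30 mm (distance of any of jar, bench_block, tin, screwdriver, hammer, cup, mandrel_base from where it was at the start of the episode above 0.03 m).
It fails at once if a standing bystander is tipped more than 0.5 rad (angle between any of jar, tin, cup, mandrel_base's own z axis and vertical above 0.5 rad).
It also fails if it takes over 62 s, if anything falls off the work surface, if the arm or the gripper's body presses on something with over 40 N, if the wrist force passes 120 N, or if a joint passes its speed limit or range.

## Working session

There is one attempt and no reset: what is moved stays moved. The work goes in short steps, Python scripts to look and compute and a tool call to move; the robot and the scene stay as the last step left them, time stands still between calls to the robot, and variables do not carry over. Pictures are saved under pics/ and viewed, at most 10 in all, crops included, and the job is handed in when it is done.

Besides the shell and the picture viewer there is one more tool, called after "Request:" as name(argument=value, ...), one argument or row to a line, values as JSON. step_arm: Moves the arm, as the interface text tells. Its arguments: {"type":"object","properties":{"commands":{"type":"array","items":{"type":"array","items":{"type":"array","items":{"type":"number","minimum":-1,"maximum":1}}}}},"required":["commands"]}

```bash
mkdir -p pics; python3 - <<'E'
from cell import bot
import cv2,numpy as np
np.set_printoptions(precision=4,suppress=True)
for n in ("scene","top"):
    cv2.imwrite(f"pics/{n}0.png",bot.read_camera(n)[:,:,::-1])
    i=bot.camera_info(n);print(n,i["intrinsics"],i["extrinsics"])
print(bot.camera_info("wrist"));print(bot.read_state())
E
```

```text
scene [[526.7565   0.     322.5212]
 [  0.     526.7565 241.6221]
 [  0.       0.       1.    ]] [[ 0.5397  0.735  -0.4105  1.177 ]
 [ 0.8417 -0.4636  0.2766 -0.4095]
 [ 0.013  -0.4948 -0.8689  1.4114]
 [ 0.      0.      0.      1.    ]]
top [[443.4377   0.     320.6808]
 [  0.     443.4377 247.2392]
 [  0.       0.       1.    ]] [[-0.0252 -0.9871  0.1579  0.3891]
 [-0.9997  0.0261  0.0038  0.0025]
 [-0.0079 -0.1577 -0.9875  1.2114]
 [ 0.      0.      0.      1.    ]]
{'intrinsics': array([[371.6483,   0.    , 320.6345],
       [  0.    , 371.6483, 238.9675],
       [  0.    ,   0.    ,   1.    ]]), 'mount': array([[-0.0003, -0.9642, -0.2654,  0.0672],
       [ 1.    , -0.0002, -0.0004, -0.0001],
       [ 0.0003, -0.2654,  0.9642, -0.1445],
       [ 0.    ,  0.    ,  0.    ,  1.    ]])}
{'t': 0.1, 'joint_pos': array([ 1.3936,  0.3855,  0.0068, -0.0004, -1.194 , -0.2586]), 'qd': array([-0.0001, -0.0023,  0.0009,  0.0022, -0.0009,  0.0015]), 'joint_torque': array([ -0.0003, -39.3317,  18.8931,   4.198 ,  -0.0026,   0.    ]), 'eef_pos': array([0.2636, 0.5661, 0.2303]), 'tcp_rot': array([ 0.9763, -0.2162, -0.0002,  0.001 ]), 'contact_force': array([-0.0191,  0.0002,  0.0695]), 'ft_torque': array([-0.0285,  0.0238,  0.0539]), 'grip_force': 0.0, 'grip_width': 1.0013430836732904}
```

View pics/scene0.png

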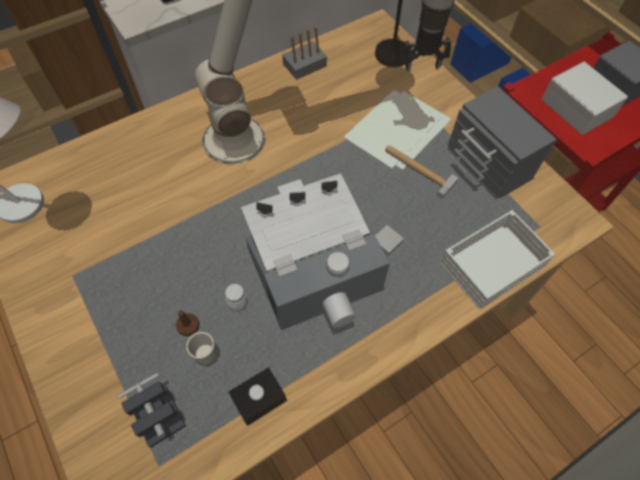

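View pics/top0.png

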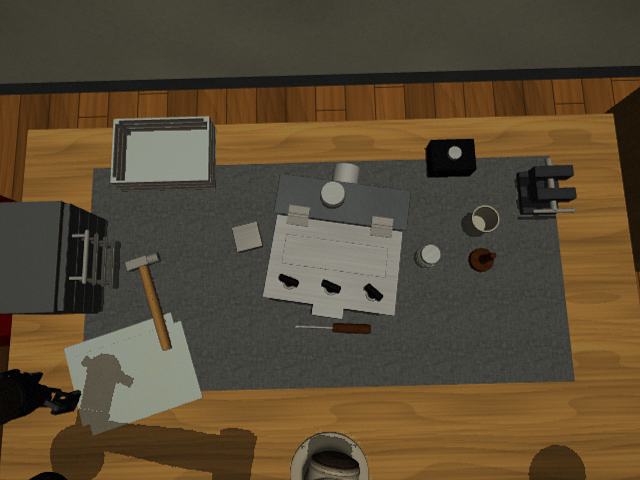

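The scene view shows the hatch raised towards the robot, with its knobs near (265,208), (298,197) and (330,186). The top view shows the knobs at (288,282), (330,287) and (373,293), the lip at (328,311) and the screwdriver at (335,328). I'll enlarge both views for corner readings.

```bash
python3 - <<'E'
import cv2
a=cv2.imread("pics/top0.png")[160:345,245:445]; cv2.imwrite("pics/topc.png",cv2.resize(a,None,fx=3.2,fy=3.2,interpolation=cv2.INTER_CUBIC))
a=cv2.imread("pics/scene0.png")[165:335,230:410]; cv2.imwrite("pics/scenec.png",cv2.resize(a,None,fx=3.5,fy=3.5,interpolation=cv2.INTER_CUBIC))
E
```

```text
(no output)
```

View pics/topc.png

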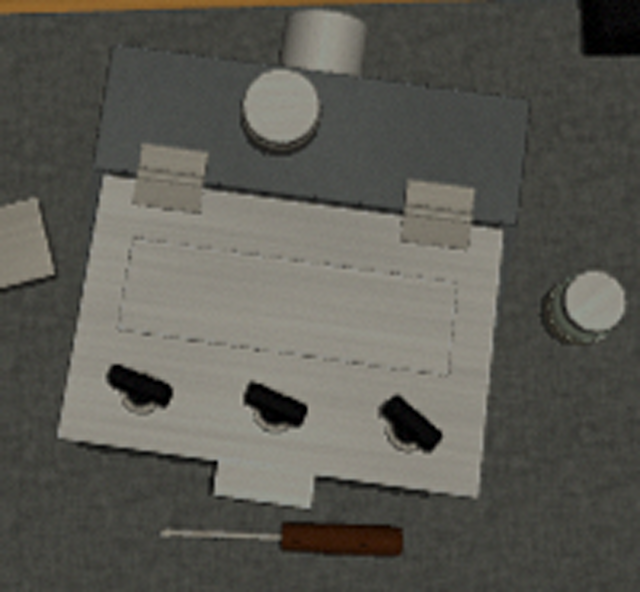

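View pics/scenec.png

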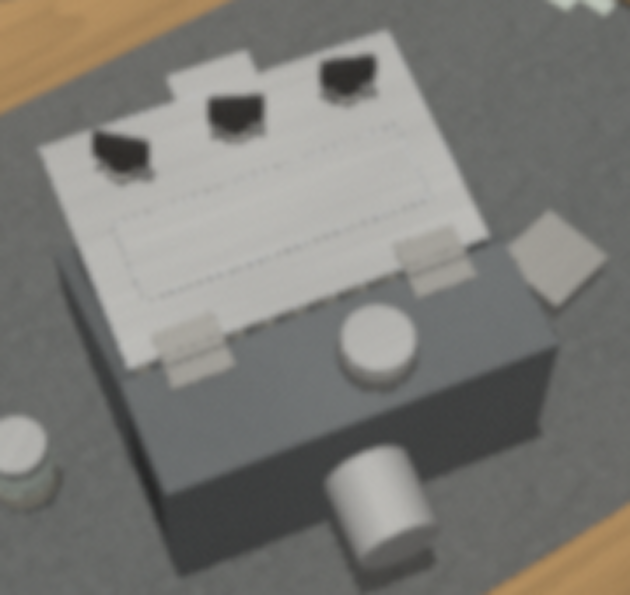

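Readings from the crops. Top crop: hatch front corners (58,438) and (478,497), lip end (214,496) and (309,508), box back edge (113,45) and (527,99), and three bars angled about 25 to 35° from the row. The scene crop gives the same corners from behind. I'll fit the pose from these.

```bash
cat > geo.py <<'E'
import numpy as np
from scipy.spatial.transform import Rotation as R
HZ=.178
def Rz(a): return R.from_euler('z',a).as_matrix()
def Ry(a): return R.from_euler('y',a).as_matrix()
def box(p,P): return np.array([p[0],p[1],0])+Rz(p[2])@np.asarray(P,float)
def hat(p,P,th=None):  # hatch coords: origin hinge, x up-slope, z normal
    th=p[3] if th is None else th
    # shut: x axis = (cos28,0,sin28) ; opening turns about +y
    return box(p,np.array([.04,0,HZ])+Ry(-np.radians(28)+th)@np.asarray(P,float))
KY=[.095,0,-.095]
def bar(p,k,s,z=.030,q=None,th=None):
    a=1.6-(p[4+k] if q is None else q)
    return hat(p,np.array([-.164,KY[k],z])+s*np.array([np.cos(a),np.sin(a),0]),th)
E
python3 - <<'E'
from cell import bot
from geo import *
from scipy.optimize import least_squares
cam={n:bot.camera_info(n) for n in("top","scene")}
def proj(n,P):
    i=cam[n];E=i["extrinsics"];c=E[:3,:3].T@(P-E[:3,3]);u=i["intrinsics"]@c;return u[:2]/u[2]
def px(n,c):
    s,o=((3.2,(245,160)) if n=="top" else (3.5,(230,165)));return (np.array(c)+.5)/s-.5+np.array(o)
H=lambda *P:(lambda p:hat(p,P)); B=lambda *P:(lambda p:box(p,P)); K=lambda k,s:(lambda p:bar(p,k,s,.044))
w=.204
ob=[("top",(113,45),B(.14,.16,.176)),("top",(527,99),B(.14,-.16,.176)),("top",(58,438),H(-w,.15,0)),("top",(478,497),H(-w,-.15,0)),
("top",(214,496),H(-.228,.035,0)),("top",(309,508),H(-.228,-.035,0)),("top",(103,176),H(0,.15,0)),("top",(502,229),H(0,-.15,0)),
("scene",(388,30),H(-w,.15,0)),("scene",(40,150),H(-w,-.15,0)),("scene",(488,238),H(0,.15,0)),("scene",(130,368),H(0,-.15,0)),
("scene",(556,347),B(.14,.16,.176)),("scene",(168,493),B(.14,-.16,.176)),("scene",(183,576),B(.14,-.16,0)),("scene",(540,433),B(.14,.16,0)),
("scene",(248,50),H(-.228,.035,0)),("scene",(168,77),H(-.228,-.035,0)),
("top",(110,373),K(0,.022)),("top",(169,396),K(0,-.022)),("top",(247,391),K(1,.022)),("top",(304,417),K(1,-.022)),("top",(385,405),K(2,.022)),("top",(437,440),K(2,-.022))]
f=lambda p:np.concatenate([proj(n,g(p))-px(n,c) for n,c,g in ob])
r=least_squares(f,[.6,0,-.1,.8,.4,.4,.6],loss="soft_l1")
print(np.round(r.x,4));print(np.round(f(r.x).reshape(-1,2),1).tolist())
np.save("p.npy",r.x);p=r.x
np.set_printoptions(precision=3,suppress=True)
print("lip now",hat(p,[-.216,0,0]),"shut",hat(p,[-.216,0,0],0))
for k in range(3):print("grip",k,bar(p,k,0,th=0),"top",bar(p,k,0,.044,th=0))
E
```

```text
[ 0.5761 -0.0324 -0.1632  0.5811  0.264   0.3221  0.4907]
[[-0.8, -0.8], [1.0, -0.5], [-0.4, 0.7], [-0.6, 0.5], [-0.7, 0.1], [0.4, 0.6], [0.0, -1.7], [0.3, -1.5], [-0.3, -0.2], [-0.3, -0.5], [1.4, -0.1], [0.2, 1.2], [1.8, -2.2], [-0.5, -0.0], [-0.9, 0.6], [-1.1, 0.9], [-0.7, -0.0], [-0.9, 0.1], [-0.6, 0.1], [-0.5, 0.1], [-0.5, -0.1], [-0.0, 0.1], [0.1, -0.0], [0.8, 0.3]]
lip now [ 0.403 -0.004  0.198] shut [ 0.427 -0.008  0.077]
grip 0 [0.474 0.081 0.127] top [0.468 0.082 0.14 ]
grip 1 [ 0.459 -0.013  0.127] top [ 0.452 -0.012  0.14 ]
grip 2 [ 0.443 -0.107  0.127] top [ 0.437 -0.106  0.14 ]
```

```bash
python3 - <<'E'
from geo import *
p=np.load("p.npy");np.set_printoptions(precision=3,suppress=True)
for th in (.6,.5,.4,.3,.2,.1,0):print(th,hat(p,[-.125,0,0],th))
print("tilt knob tops now",bar(p,1,0,.044))
E
```

```text
0.6 [ 0.493 -0.019  0.192]
0.5 [ 0.492 -0.019  0.179]
0.4 [ 0.493 -0.019  0.167]
0.3 [ 0.494 -0.019  0.155]
0.2 [ 0.497 -0.019  0.142]
0.1 [ 0.501 -0.02   0.131]
0 [ 0.507 -0.021  0.119]
tilt knob tops now [ 0.458 -0.013  0.237]
```

Request:
step_arm(
  commands=[
    [[0.0, -0.1, 0.13, -0.1, 0], [0.05, -0.3, 0.18, -0.3, 0], [0.1, -0.4, 0.18, -0.4, 0], [0.15, -0.5, 0.18, -0.5, 0], [0.2, -0.6, 0.18, -0.6, 0], [0.25, -0.7, 0.18, -0.7, 0], [0.35, -0.85, 0.18, -0.8, 0], [0.4, -0.95, 0.18, -0.913, 0], [0.4, -0.95, 0.18, -0.913, 0], [0.4, -0.95, 0.18, -0.913, 0]],
  ],
)

```text
t: 1.35
eef_pos: [0.4896, 0.0215, 0.3387]
tcp_rot: [-0.401, 0.916, 0.0, 0.0]
contact_force: [0.5, 0.4, -0.7]
grip_width: 0.004
grip_force: 0.0
```

Request:
step_arm(
  commands=[
    [[0.01, -0.069, 0, -0.315, 0], [0.01, -0.069, 0, -0.315, 0], [0.01, -0.069, -0.05, -0.315, 0], [0.01, -0.069, -0.1, -0.315, 0], [0.01, -0.069, -0.17, -0.315, 0], [0.01, -0.069, -0.17, -0.315, 0], [0.01, -0.069, -0.17, -0.315, 0]],
  ],
)

```text
t: 2.22
eef_pos: [0.495, -0.018, 0.2362]
tcp_rot: [0.079, 0.997, -0.0, -0.001]
contact_force: [-0.4, 0.6, -0.5]
grip_width: -0.001
grip_force: 0.0
```

Request:
step_arm(
  commands=[
    [[0, 0, -0.03, 0, 0], [0, 0, -0.055, 0, 0], [0, 0, -0.07, 0, 0], [0, 0, -0.085, 0, 0], [0, 0, -0.1, 0, 0], [0, 0, -0.115, 0, 0], [0.002, 0, -0.13, 0, 0], [0.004, 0, -0.142, 0, 0], [0.007, 0, -0.154, 0, 0], [0.01, 0, -0.166, 0, 0]],
  ],
)

```text
t: 3.48
eef_pos: [0.5015, -0.0184, 0.137]
tcp_rot: [0.079, 0.997, -0.0, 0.0]
contact_force: [-1.9, -3.0, 5.5]
grip_width: -0.001
grip_force: 2.7
```

Request:
step_arm(
  commands=[
    [[0.005, 0, -0.006, 0, 0], [0.008, 0, -0.012, 0, 0], [0.008, 0, -0.016, 0, 0], [0.008, 0, -0.018, 0, 0]],
  ],
)

```text
t: 3.98
eef_pos: [0.5065, -0.0179, 0.1265]
tcp_rot: [0.079, 0.997, 0.0, 0.001]
contact_force: [-1.9, -2.3, 4.3]
grip_width: 0.001
grip_force: 2.2
```

Request:
step_arm(
  commands=[
    [[0, 0, -0.003, 0, 0], [0, 0, -0.006, 0, 0], [0, 0, -0.008, 0, 0]],
  ],
)

```text
t: 4.35
eef_pos: [0.5072, -0.0179, 0.1245]
tcp_rot: [0.079, 0.997, -0.0, 0.002]
contact_force: [-8.3, -0.9, 21.9]
grip_width: 0.002
grip_force: 12.1
```

Request:
step_arm(
  commands=[
    [[-0.01, 0, 0.05, 0, 0.42], [-0.05, 0, 0.15, 0, 0.42], [-0.05, 0.02, 0.24, 0, 0.42], [-0.05, 0.02, 0.24, 0, 0.42], [-0.05, 0.02, 0.24, 0, 0.42]],
  ],
)

```text
t: 4.97
eef_pos: [0.4762, -0.0052, 0.265]
tcp_rot: [0.079, 0.997, 0.001, 0.0]
contact_force: [0.3, -0.6, -0.2]
grip_width: 0.42
grip_force: 0.0
```

```bash
python3 - <<'E'
from cell import bot
import cv2,json
s=bot.read_state();im=bot.read_camera("wrist")[:,:,::-1]
cv2.imwrite("pics/w1.png",im);json.dump([list(s["eef_pos"]),list(s["tcp_rot"])],open("w1.json","w"))
print(s["eef_pos"],s["tcp_rot"],s["grip_width"],s["t"])
E
```

```text
[ 0.47618382 -0.00519181  0.26504334] [7.91857240e-02 9.96859426e-01 8.74980410e-04 3.73474603e-04] 0.4199195813114511 4.975
```

View pics/w1.png

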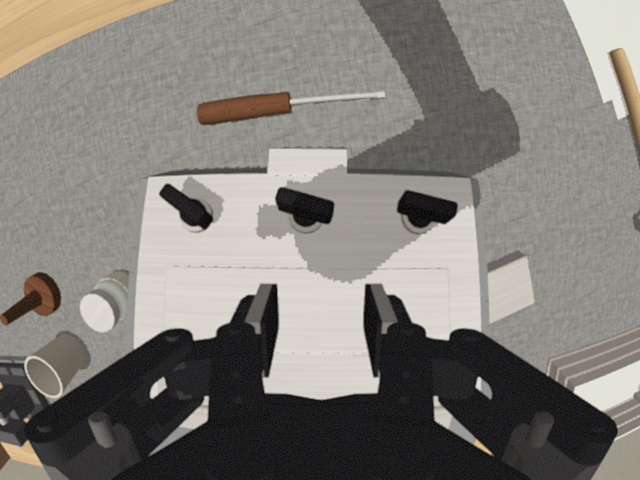

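The wrist view shows the hatch shut, with its front corners at (150,177) and (471,179) and the lip end at (269..347,149). The bars are centred near (187,206), (306,204) and (428,205). I'll refine the pose with these.

```bash
python3 - <<'E'
from cell import bot
from geo import *
import json
from scipy.optimize import least_squares
i=bot.camera_info("wrist");K=i["intrinsics"];M=i["mount"]
pos,q=json.load(open("w1.json"));Rt=R.from_quat(q).as_matrix()
Rc=Rt@M[:3,:3];tc=Rt@M[:3,3]+pos
def proj(P):
    c=Rc.T@(P-tc);r=np.hypot(c[0],c[1]);a=np.arctan2(r,c[2]);return K[:2,2]+K[0,0]*a*c[:2]/r
p0=np.load("p.npy")
w=.204
H=lambda *P:(lambda p:hat(p,P)); G=lambda k,s:(lambda p:bar(p,k,s,.044))
ob=[((150,177),H(-w,-.15,0)),((471,179),H(-w,.15,0)),((269,149),H(-.228,-.035,0)),((347,150),H(-.228,.035,0)),
((280,194),G(1,-.022)),((332,213),G(1,.022)),((401,197),G(0,-.022)),((456,212),G(0,.022)),((163,190),G(2,-.022)),((210,223),G(2,.022))]
f=lambda p:np.concatenate([proj(g(p))-c for c,g in ob])
s0=p0.copy();s0[3]=0
# p[4:] bar sign ambiguous: swap ends if needed
for sg in (1,-1):
    obs=ob[:4]+[(c,(lambda g:g)(g)) for c,g in ob[4:]]
    if sg<0:
        cs=[c for c,_ in ob[4:]];cs=[cs[1],cs[0],cs[3],cs[2],cs[5],cs[4]];obs=ob[:4]+[(c,g) for c,(_,g) in zip(cs,ob[4:])]
    f=lambda p:np.concatenate([proj(g(p))-c for c,g in obs])
    r=least_squares(lambda p:np.r_[f(p),(p[0]-p0[0])/.003,(p[1]-p0[1])/.003,(p[2]-p0[2])/.01,p[3]/.02],s0)
    print(sg,r.cost,np.round(r.x,4),np.round(f(r.x).reshape(-1,2),1).tolist())
    if sg==1 or r.cost<best: best=r.cost;p=r.x
np.save("p1.npy",p);np.set_printoptions(precision=4,suppress=True)
for k in range(3):
    d=bar(p,k,1)-bar(p,k,0);print(k,bar(p,k,0),"bar yaw deg",np.degrees(np.arctan2(d[1],d[0])))
E
```

```text
1 44.270841264361145 [ 0.5784 -0.0327 -0.1617  0.0012  0.2775  0.398   0.6028] [[0.3, 2.4], [-1.1, 0.2], [1.0, 2.4], [0.2, 1.2], [-1.6, -1.1], [1.8, 0.4], [3.1, -0.0], [2.1, -0.3], [0.3, 0.5], [-6.0, -4.0]]
-1 44.2708412647369 [ 5.7840e-01 -3.2700e-02 -1.6170e-01  1.2000e-03 -2.8641e+00  3.5396e+00
  3.7443e+00] [[0.3, 2.4], [-1.1, 0.2], [1.0, 2.4], [0.2, 1.2], [1.8, 0.4], [-1.6, -1.1], [2.1, -0.3], [3.1, -0.0], [-6.0, -4.0], [0.3, 0.5]]
0 [0.4763 0.0802 0.1277] bar yaw deg 68.10990920208064
1 [ 0.461  -0.0135  0.1277] bar yaw deg 61.885163959390745
2 [ 0.4457 -0.1073  0.1277] bar yaw deg 51.022493566090546
```

Request:
step_arm(
  commands=[
    [[-0.027, -0.014, 0, 0.1, 0.5], [-0.027, -0.014, 0, 0.2, 0.5], [-0.027, -0.014, 0, 0.3, 0.5], [-0.027, -0.014, -0.03, 0.394, 0.5], [-0.027, -0.014, -0.08, 0.394, 0.5], [-0.027, -0.014, -0.13, 0.394, 0.5], [-0.027, -0.014, -0.17, 0.394, 0.5], [-0.027, -0.014, -0.2, 0.394, 0.5], [-0.027, -0.014, -0.23, 0.394, 0.5], [-0.027, -0.014, -0.25, 0.394, 0.5]],
  ],
)

```text
t: 6.28
eef_pos: [0.4588, -0.0147, 0.1134]
tcp_rot: [-0.514, 0.858, 0.001, -0.002]
contact_force: [-0.8, 0.2, 9.3]
grip_width: 0.5
grip_force: 5.6
```

Request:
step_arm(
  commands=[
    [[0, 0, 0.007, 0, 0.5], [0, 0, 0.007, 0, 0.5]],
  ],
)

```text
t: 6.52
eef_pos: [0.4603, -0.0143, 0.1203]
tcp_rot: [-0.514, 0.858, -0.0, 0.001]
contact_force: [0.3, 0.1, 0.2]
grip_width: 0.503
grip_force: 0.0
```

Request:
step_arm(
  commands=[
    [[0, 0, 0, -0.05, 0.45], [0, 0, 0, -0.1, 0.42], [0, 0, 0, -0.15, 0.4], [0, 0, 0, -0.2, 0.38], [0, 0, 0, -0.25, 0.36], [0, 0, 0, -0.3, 0.34], [0, 0, 0, -0.35, 0.32], [0, 0, 0, -0.394, 0.3], [0, 0, 0, -0.394, 0.28]],
  ],
)

```text
t: 7.65
eef_pos: [0.4606, -0.0136, 0.1207]
tcp_rot: [0.078, 0.997, 0.001, 0.001]
contact_force: [-0.6, 3.9, 2.9]
grip_width: 0.282
grip_force: 2.1
```

Now I'll squeeze to align the bar, going down slightly.

Request:
step_arm(
  commands=[
    [[0, 0, -0.005, 0, 0.25], [0, 0, -0.008, 0, 0.22], [0, 0, -0.008, 0, 0.19], [0, 0, -0.008, 0, 0.16], [0, 0, -0.008, 0, 0.14], [0, 0, -0.008, 0, 0.14]],
  ],
)

```text
t: 8.4
eef_pos: [0.4619, -0.0149, 0.1177]
tcp_rot: [0.078, 0.997, -0.0, 0.002]
contact_force: [-1.0, 0.5, 16.3]
grip_width: 0.187
grip_force: 58.3
```

Request:
step_arm(
  commands=[
    [[0, 0, 0, 0, 0.24], [0, 0, 0.017, 0, 0.24], [0, 0, 0.017, 0, 0.18], [0, 0, 0.017, 0, 0.12], [0, 0, 0.017, 0, 0.12], [0, 0, 0.017, 0, 0.12]],
  ],
)

```text
t: 9.15
eef_pos: [0.4598, -0.0146, 0.1259]
tcp_rot: [0.079, 0.997, -0.0, 0.0]
contact_force: [-2.3, 0.2, 6.3]
grip_width: 0.138
grip_force: 58.5
```

Request:
step_arm(
  commands=[
    [[0, 0, 0, -0.01, 0.12], [0, 0, 0, -0.018, 0.12]],
  ],
)

```text
t: 9.4
eef_pos: [0.4599, -0.0145, 0.126]
tcp_rot: [0.106, 0.994, -0.0, 0.0]
contact_force: [-1.6, 1.9, 7.7]
grip_width: 0.136
grip_force: 62.0
```

```bash
python3 - <<'E'
from cell import bot
s=bot.read_state();print(s["ft_torque"],s["contact_force"],s["tcp_rot"],s["grip_width"])
E
```

```text
[0.31932929 0.6377378  0.91531819] [-1.64379604  1.92293184  7.68574129] [ 1.05807728e-01  9.94386474e-01 -4.77865777e-04  1.89189749e-04] 0.1359506487470272
```

Request:
step_arm(
  commands=[
    [[0, 0, 0, 0.02, 0.3], [0, 0, 0, 0.02, 0.5], [0, 0, 0.06, 0.02, 0.5], [0, 0, 0.107, 0.05, 0.5], [0.027, 0.08, 0.107, 0.1, 0.5], [0.027, 0.1575, 0.107, 0.2, 0.5], [0.027, 0.1575, 0.107, 0.3, 0.5], [0.027, 0.1575, 0.107, 0.4, 0.5], [0.027, 0.1575, 0.107, 0.45, 0.5], [0.027, 0.1575, 0.08, 0.45, 0.5]],
  ],
)

```text
t: 10.65
eef_pos: [0.4766, 0.0804, 0.1737]
tcp_rot: [-0.498, 0.867, -0.0, 0.001]
contact_force: [0.3, 0.9, 0.4]
grip_width: 0.497
grip_force: 0.0
```

```bash
python3 - <<'E'
from cell import bot
import cv2
s=bot.read_state();cv2.imwrite("pics/w2.png",bot.read_camera("wrist")[:,:,::-1]);print(s["eef_pos"],s["tcp_rot"])
E
```

```text
[0.4765903  0.08039532 0.17365782] [-4.97682918e-01  8.67358429e-01 -1.67098802e-04  1.02053871e-03]
```

View pics/w2.png

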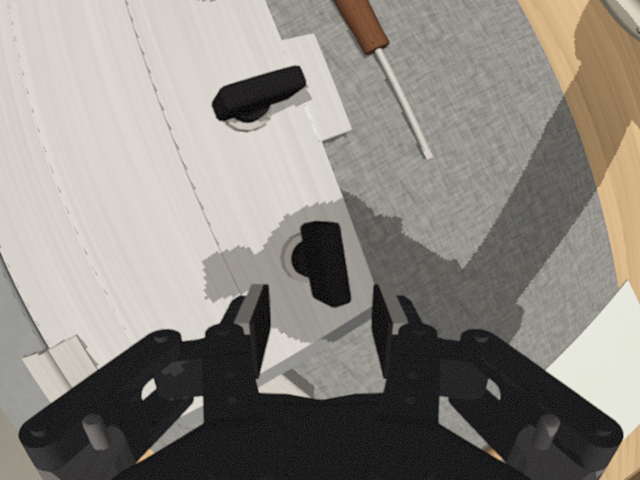

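The wrist view shows the middle bar at (260,92) lying along the slope, so it's home. The left bar at (325,262) lies between the fingers, about 8° off in yaw. I'll descend with a +9° turn, then rotate and squeeze.

Request:
step_arm(
  commands=[
    [[0, 0, 0, 0.05, 0.5], [0, 0, -0.03, 0.05, 0.5], [0, 0, -0.06, 0.05, 0.5], [0, 0, -0.087, 0.05, 0.5], [0, 0, -0.087, 0.05, 0.5]],
  ],
)

```text
t: 11.32
eef_pos: [0.475, 0.0796, 0.1199]
tcp_rot: [-0.561, 0.828, 0.0, -0.002]
contact_force: [-0.6, -0.0, 0.6]
grip_width: 0.499
grip_force: 0.0
```

Request:
step_arm(
  commands=[
    [[0.001, 0.001, 0.002, -0.05, 0.45], [0.001, 0.001, 0.002, -0.1, 0.42], [0.001, 0.001, 0.002, -0.15, 0.4], [0.001, 0.001, 0.002, -0.2, 0.38], [0.001, 0.001, 0.002, -0.25, 0.36], [0.001, 0.001, 0.002, -0.3, 0.34], [0.001, 0.001, 0.002, -0.35, 0.32], [0.001, 0.001, 0.002, -0.4, 0.3], [0.001, 0.001, 0.002, -0.43, 0.28], [0.001, 0.001, 0.009, -0.43, 0.26]],
  ],
)

```text
t: 12.58
eef_pos: [0.477, 0.081, 0.1269]
tcp_rot: [0.079, 0.997, 0.0, 0.0]
contact_force: [-0.3, 2.0, -2.4]
grip_width: 0.261
grip_force: 1.6
```

Request:
step_arm(
  commands=[
    [[0, 0, 0, 0, 0.22], [0, 0, 0, 0, 0.18], [0, 0, 0, 0, 0.14], [0, 0, 0, 0, 0.12], [0, 0, 0, 0, 0.12], [0, 0, 0, -0.01, 0.12], [0, 0, 0, -0.018, 0.12], [0, 0, 0, -0.018, 0.12]],
  ],
)

```text
t: 13.58
eef_pos: [0.4758, 0.0794, 0.1269]
tcp_rot: [0.105, 0.994, -0.002, -0.001]
contact_force: [-1.5, -6.0, 4.3]
grip_width: 0.133
grip_force: 60.8
```

```bash
python3 - <<'E'
from cell import bot
s=bot.read_state();print(s["ft_torque"],s["contact_force"],s["tcp_rot"],s["grip_width"])
E
```

```text
[-1.66034633  0.27312539  0.90648884] [-1.52024678 -6.02473913  4.33009168] [ 1.04972084e-01  9.94473499e-01 -1.62914764e-03 -8.16812321e-04] 0.13265249877772933
```

Request:
step_arm(
  commands=[
    [[0, 0, 0, 0.02, 0.3], [0, 0, 0, 0.02, 0.5], [0, 0, 0.06, 0.02, 0.5], [0, 0, 0.115, 0.05, 0.5], [-0.02, -0.08, 0.115, 0.1, 0.5], [-0.03, -0.17, 0.115, 0.15, 0.5], [-0.043, -0.25, 0.115, 0.2, 0.5], [-0.053, -0.314, 0.115, 0.25, 0.5], [-0.053, -0.314, 0.1, 0.3, 0.5], [-0.053, -0.314, 0.09, 0.35, 0.5]],
  ],
)

```text
t: 14.82
eef_pos: [0.4445, -0.108, 0.18]
tcp_rot: [-0.429, 0.903, 0.0, 0.0]
contact_force: [0.4, -0.2, -0.7]
grip_width: 0.499
grip_force: 0.0
```

Request:
step_arm(
  commands=[
    [[0, 0, 0, 0.03, 0.5], [0, 0, 0, 0.03, 0.5]],
  ],
)

```text
t: 15.08
eef_pos: [0.4448, -0.1075, 0.1803]
tcp_rot: [-0.47, 0.883, 0.0, 0.0]
contact_force: [0.8, 0.5, -0.1]
grip_width: 0.497
grip_force: 0.0
```

```bash
python3 - <<'E'
from cell import bot
import cv2
s=bot.read_state();cv2.imwrite("pics/w3.png",bot.read_camera("wrist")[:,:,::-1]);print(s["eef_pos"],s["tcp_rot"])
E
```

```text
[ 0.44478314 -0.10748226  0.18027994] [-4.69607012e-01  8.82875534e-01  2.12603004e-04  8.06218092e-06]
```

View pics/w3.png

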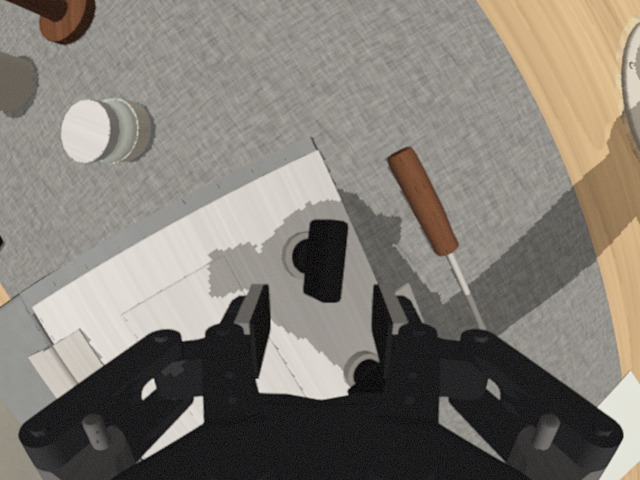

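The right bar at (326,262) lies between the fingers and roughly parallel to them. I'll descend and turn.

Request:
step_arm(
  commands=[
    [[0, 0, -0.03, 0, 0.5], [0, 0, -0.06, 0, 0.5], [0, 0, -0.085, 0, 0.5], [0, 0, -0.098, 0, 0.5], [0, 0, -0.098, 0, 0.5]],
  ],
)

```text
t: 15.75
eef_pos: [0.4447, -0.1076, 0.1214]
tcp_rot: [-0.47, 0.883, 0.0, -0.0]
contact_force: [0.1, -0.1, 1.0]
grip_width: 0.502
grip_force: 0.0
```

Request:
step_arm(
  commands=[
    [[0, 0, 0, -0.05, 0.45], [0, 0, 0, -0.1, 0.42], [0, 0, 0, -0.15, 0.4], [0, 0, 0, -0.2, 0.38], [0, 0, 0, -0.25, 0.36], [0, 0, 0, -0.3, 0.34], [0, 0, 0, -0.35, 0.3], [0, 0, 0, -0.362, 0.28], [0, 0, 0.009, -0.362, 0.26]],
  ],
)

```text
t: 16.88
eef_pos: [0.4453, -0.107, 0.1275]
tcp_rot: [0.079, 0.997, 0.001, 0.001]
contact_force: [-0.0, 3.4, -1.8]
grip_width: 0.261
grip_force: 1.8
```

Request:
step_arm(
  commands=[
    [[0, 0, 0, 0, 0.22], [0, 0, 0, 0, 0.18], [0, 0, 0, 0, 0.14], [0, 0, 0, 0, 0.12], [0, 0, 0, 0, 0.12], [0, 0, 0, -0.01, 0.12], [0, 0, 0, -0.018, 0.12], [0, 0, 0, -0.018, 0.12]],
  ],
)

```text
t: 17.88
eef_pos: [0.4454, -0.1084, 0.1279]
tcp_rot: [0.105, 0.994, -0.001, 0.001]
contact_force: [0.3, -1.3, 5.9]
grip_width: 0.138
grip_force: 60.8
```

```bash
python3 - <<'E'
from cell import bot
s=bot.read_state();print(s["ft_torque"],s["contact_force"],s["tcp_rot"],s["grip_width"])
E
```

```text
[-0.30858857 -0.03131469  0.81136961] [ 0.27439727 -1.31133796  5.94856909] [ 1.04862894e-01  9.94486148e-01 -8.11128640e-04  6.45073400e-04] 0.13794060645611195
```

Request:
step_arm(
  commands=[
    [[0, 0, 0, 0.018, 0.3], [0, 0, 0, 0.018, 0.5], [0, 0, 0.01, 0.018, 0.5], [0, 0, 0.06, 0.018, 0.5], [0, 0.03, 0.14, 0.018, 0.5], [0.02, 0.1, 0.22, 0.018, 0.5], [0.05, 0.17, 0.23, 0.018, 0.5], [0.05, 0.17, 0.23, 0.018, 0.5]],
  ],
)

```text
t: 18.88
eef_pos: [0.4759, -0.0035, 0.2662]
tcp_rot: [0.077, 0.997, 0.001, 0.001]
contact_force: [0.5, 0.6, 0.5]
grip_width: 0.495
grip_force: 0.0
```

```bash
python3 - <<'E'
from cell import bot
import cv2
s=bot.read_state();cv2.imwrite("pics/w4.png",bot.read_camera("wrist")[:,:,::-1]);print(s["eef_pos"],s["tcp_rot"],s["contact_force"])
E
```

```text
[ 0.47594515 -0.00354768  0.26621507] [7.72983241e-02 9.97007189e-01 5.56584639e-04 1.15085855e-03] [0.5477724  0.56019398 0.47296632]
```

View pics/w4.png

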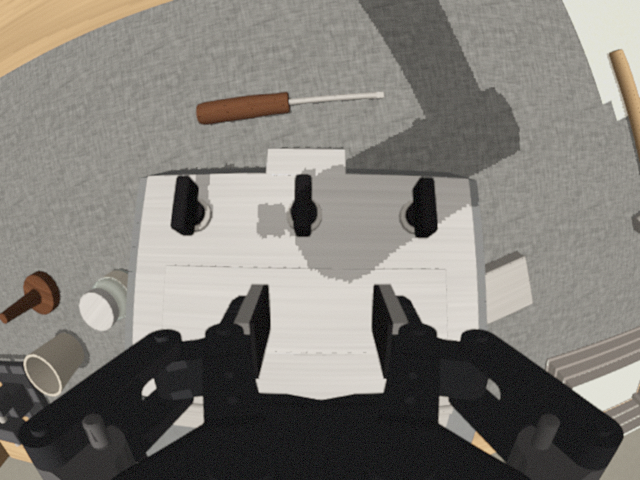

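All three bars, at (186,206), (303,206) and (424,208), lie along the slope. The hatch corners are where they were when it was shut, and the loose things in view look unmoved. I'm handing the job in.

```bash
python3 -c "
from cell import bot
print(bot.sign_off())"
```

```text
the job is handed in; nothing more can be done
None
```

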